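Run a pen and a stopper through the bench UV decontamination box

TASK

Decontaminate the black marker pen and the blue rubber stopper in the UV box: press the orange release key fully down and let go so that the lid springs open, lay the pen flat in the steel tool tray and put the stopper in the blue tray. Then push the lid down until its catch holds it shut, press the green start button fully down and let it come back up; never press start with the lid open, and leave the other things on the bench where they are.

Things in the scene. Friction and masses are not known exactly. Their poses are not given: they have to be found in the camera images.
- uv_box: White bench UV box, 200 mm deep (x), fixed. Origin: bench level under the middle of its chamber; x runs front to back, y left, z up. Chamber: y -146 to 146 mm, walls 8 mm thick, 75 high, floor 14 high, two trays side by side, under a grey lid with amber window (top 105 mm high when shut). Console on its right, y -145 to -233, top 58 high: orange release key in front, green start button, display.
- lid (a joint): Hinge of the grey lid, rad: 0 shut, 1.65 (just past upright) fully open. Starts shut, held by a catch at its right side. Freed, it springs up and back to 1.65 in 1 to 2 s and stays there. Push it down by its front edge: 1 to 2 N, about 4 N in the last 15 mm (jolts of 15 N if fast), where the catch snaps over it (the orange key dips) and it stays at 0.007. Short of that it springs open.
- lid_hinge (a point): Point on the lid's hinge line, middle of the chamber's width, 78 mm above the bench, 96 mm behind the box's origin. The hinge line runs along the box's y axis. The open lid stands up to 285 mm above the bench; its steel striker loop, on the inside near its right edge, sticks out 25 mm towards the chamber: keep the gripper's body clear of it.
- lid_edge (a point): Point on the lid's outer (upper) face, middle of its width, 19 mm from its front edge: the place to push. Turns with the lid about the hinge line: shut, it lies 185 mm in front of that line and 27 mm above it. Its z axis is the outward normal of the face, its x axis points to the hinge side. The lid's outer face is flat, 296 mm wide.
- release (a joint): Travel of the orange release key, m: 0 = up, 0.006 = fully down. Spring-loaded, 1.5 N to start, 5 N fully down. Beyond about 4 mm it draws the lid's catch back and the lid is free.
- release_top (a point): Middle of the top of the orange release key (44 mm in the box's x, 26 mm in y), 72 mm above the bench; it is pressed straight down and stands 10 mm proud of its steel bezel. In the box's frame: x -55, y -190 mm.
- start (a joint): Travel of the green start button, m: 0 = up, 0.006 = fully down. Spring-loaded, 1.5 N to start, 5 N fully down.
- start_top (a point): Middle of the top of the round green start button, 28 mm across, 72 mm above the bench; it is pressed straight down and stands 9.5 mm proud of its steel bezel. In the box's frame: x 12, y -190 mm.
- steel_tray: Bright steel tool tray with a perforated floor, fixed in the chamber, in its left or right half: 166 mm (x, front to back) by 128 mm (y), 28 mm high, walls and floor 3 mm thick. Origin: middle of its underside, 14 mm above the bench; axes as the box's.
- blue_tray: Blue plastic tray for stoppers, same size and frame as the steel tray, fixed in the other half of the chamber.
- pen: Black marker pen, 140 mm long, about 12 mm wide and 14 mm high, 14 g, lying loose on the bench to the left or right of the box. Origin: middle of its underside; y runs along the pen.
- stopper: Blue rubber stopper, slightly tapered, 28 mm across, 22 mm high, 20 g, standing loose on the bench on the other side of the box. Origin: middle of its underside, z up.
- amber_bottle: Brown bottle with black cap, 48 mm across, 95 mm high, standing loose behind the box; a bystander. Origin: middle of its underside.
- buffer_bottle: White bottle with blue cap, 52 mm across, 105 mm high, standing loose behind the box; a bystander. Origin: middle of its underside.
- tape_roll: Roll of tan tape lying flat, 85 mm across, 19 mm high, loose at the right; a bystander. Origin: middle of its underside.
- dish: Round tan dish with a pale label, 84 mm across, 16 mm high, loose at the left; a bystander. Origin: middle of its underside.

How it is judged:
On the way, in this order (a step that is already met when the one before it is completed fails the run):
1. the orange release key is pressed fully down (value of joint release above 0.005 m), for 0.05 s.
2. the key is let go and the lid has sprung open (value of joint lid above 1.2 rad and value of joint release below 0.001 m), for 0.1 s.
3. with the lid open, the pen lies flat in the steel tray and the stopper is in the blue tray, both let go (x of pen in the frame of steel_tray between -0.06 and 0.06 m and y of pen in the frame of steel_tray between -0.058 and 0.058 m and z of pen in the frame of steel_tray between -0.003 and 0.02 m and angle between pen's own y axis and vertical between 1.42 and 1.72 rad and x of stopper in the frame of blue_tray between -0.072 and 0.072 m and y of stopper in the frame of blue_tray between -0.054 and 0.054 m and z of stopper in the frame of blue_tray between -0.003 and 0.02 m and value of joint lid above 1 rad and contact force between the fingers and pen below 0.05 N and contact force between the fingers and stopper below 0.05 N), for 0.2 s.
4. the lid is shut over them and latched (x of pen in the frame of steel_tray between -0.06 and 0.06 m and y of pen in the frame of steel_tray between -0.058 and 0.058 m and z of pen in the frame of steel_tray between -0.003 and 0.02 m and angle between pen's own y axis and vertical between 1.42 and 1.72 rad and x of stopper in the frame of blue_tray between -0.072 and 0.072 m and y of stopper in the frame of blue_tray between -0.054 and 0.054 m and z of stopper in the frame of blue_tray between -0.003 and 0.02 m and value of joint lid below 0.02 rad), for 0.2 s.
5. the green start button is pressed fully down with the lid shut (value of joint start above 0.005 m and value of joint lid below 0.02 rad), for 0.05 s.
At the end, for the whole second after the job is handed in: The lid is latched shut (hinge below 0.02 rad), the start button and the release key are back up (under 1 mm), and inside the pen rests flat on the floor of the steel tray (within 0.15 rad of level) and the stopper rests in the blue tray, either way up (all of step 4 and value of joint each of start, release below 0.001 m and linear speed of each of pen, stopper below 0.02 m/s); the robot touches nothing.
It fails at once if start is pressed (over 3 mm) while the lid is open (over 0.05 rad) (value of joint start above 0.003 m and value of joint lid above 0.05 rad).
It fails at once if the amber bottle is moved by more than 30 mm (distance of amber_bottle from where it was at the start of the episode above 0.03 m).
It fails at once if the buffer bottle is moved by more than 30 mm (distance of buffer_bottle from where it was at the start of the episode above 0.03 m).
It fails at once if the tape roll is moved by more than 30 mm (distance of tape_roll from where it was at the start of the episode above 0.03 m).
It fails at once if the dish is moved by more than 30 mm (distance of dish from where it was at the start of the episode above 0.03 m).
It also fails if it takes over 72 s, if anything falls off the work surface, if the arm or the gripper's body presses on something with over 40 N, if the wrist force passes 120 N, or if a joint passes its speed limit or range.

ROBOT

A 7-joint arm with a two-finger parallel gripper is mounted at the origin on a cart in front of the work surface, level with it; the furniture and walls round the work are solid. World frame = base frame: x ahead of the robot, y to its left, z up, the work surface at z = 0. Lengths are in m, angles in rad, forces in N, time in s.
With the tool pointing down it reaches from about 0.4 to 0.875 m from the base axis. Payload 6.5 kg.
Tool frame: the origin (TCP) lies midway between the tips of the shut fingers; the grasp point (between the pads) lies manip.hold_point_z behind it (manip.hold_point_z is the distance from the TCP to the grasp point, in m); z points along the fingers, y is the line along which they close (so a half turn about z gives the same grasp; the last joint's range is limited). The gripper opens to 85 mm and grips with 20 to 120 N. Pads are 22 mm wide; open, the fingers measure 114 mm over their backs; the gripper's body (76 mm by 85 mm) begins 54 mm behind the grasp point. The pads swing forward as they close: fully open they stand 13 mm farther back than shut.
Start: joints at [1.079, 0.536, -0.004, 1.538, 0.003, 1.067, -0.071], TCP at [0.268, -0.592, 0.231] pointing down, gripper open.
Joint ranges: [-2.7, 2.7], [-0.37, 2.16], [-1.27, 1.26], [0.24, 2.4], [-1.31, 4.45], [0.19, 1.91], [-2.76, 2.76]. Speed limits (rad/s): [2.39, 2.39, 3.14, 3.14, 3.14, 3.14, 3.14].

INTERFACE

Orientations are given as a unit quaternion [w, x, y, z].
In Python, from bench import manip gives the robot as it stands.
- The arm moves only by the shell command python3 -m pendant 'ROWS' [FORCE]. ROWS is JSON, a list of rows, each an object of numbers: "tx", "ty", "tz": the shift along the world's x, y, z in m; "wx", "wy", "wz": the turn, a rotation vector about the world's x, y, z in rad; "grip": the finger opening in m, from 0 to 0.0854. A call has 1 to 10 rows; each row is the pose to reach, as a shift and turn from the pose commanded when the call began; what a row does not reach only later rows make up. A row lasts 1/10 s, in which the tool goes at most 50 mm and 8.59 degrees, less where a joint would pass 70% of its speed; a pose out of reach is approached as far as the arm can. A call with a gripper value outside its range is refused whole. The fingers move at their own pace and stop on an object; FORCE is the grip in N (left out, the last holds). Time passes only in rows, so rows that repeat a pose let the fingers close. It gives the time, the measured TCP pose, the force, the opening and the grip force at its end, in the units of the state.
- manip.get_state(): the state, without advancing time (a new reading comes with each control period).
- manip.get_image(name): name is "scene" or "side" or "wrist"; returns (picture, depth): 384x512x3 uint8, red, green, blue; 384x512 float32, m along the optical axis (not along the pixel's ray), 0 where there is no reading.
- manip.camera_params(name): a dict with "camera_matrix" (3x3 intrinsics, pixels), "k1" (the pictures are not rectified: a ray, as slopes to the right and down, at radius r is drawn at 1 + k1 r^2 times it, then the intrinsics apply), "extrinsics" (4x4, takes a point from world to camera coordinates). Camera axes: x right, y up, looking along -z (the intrinsics and any distortion apply to the point x, -y, -z); pixel columns grow to the right and rows downward; lengths in m; the calibration is good to about 2 mm. A picture is of the moment at which its call begins: read the wrist's pose just before it. camera_params takes no time and is no camera call; for the wrist camera it gives the pose at the moment of the call.
- manip.hand_in(): hands the job in; it is judged then, once.
Trained networks look in the newest picture that a camera, given by its name, has taken for a name from the list of things; names that differ only in an ending like _2 or _b are one class to them, and where a whole thing is asked for, a point or a joint stands for the part that bears it (a point fixed in the world has none). Each returns a list of dicts, best first, with "conf" (0 to 1); they miss things now and then, are a little off and sometimes report something else, mostly with a low value. They report only what shows in the picture. A call takes as long as a camera call.
- manip.boxes_of(target, camera): "extent" ([centre column, centre row, width, height] in pixels, round what is visible of it).
- manip.outline_of(target, camera): "region" (384x512 bool, what is visible of it) and "extent" ([centre column, centre row, width, height] in pixels, round what is visible of it).
The state is a dict: "clock": time; "joint_pos": joint angles; "dq": joint speeds; "joint_efforts": joint torques, N m; "tool_pos": TCP position; "tool_rot": TCP orientation; "force": force on the tool from outside, world axes, zero at the start; "torque": the same for the moment, N m; "finger_gap": finger opening in m; "gripper_force": force on a finger pad.
Only numpy, scipy, OpenCV 4.12 (cv2) and the standard library are available. Lean on these libraries where they do the work, as an engineer would, in place of code of your own. Each camera call takes 0.05 s, during which the arm holds its last target. There are 200 camera calls.

## Working session

There is one attempt and no reset: what is moved stays moved. The work goes in short steps, Python scripts to look and compute and a shell command to move; the robot and the scene stay as the last step left them, time stands still between calls to the robot, and variables do not carry over. Pictures are saved under pics/ and viewed, at most 10 in all, crops included, and the job is handed in when it is done.

```bash
mkdir -p pics; cat > h.py <<'E'
import numpy as np, cv2
from bench import manip
def deproj(cam,px,P=None,depth=None,z=None):
    """pixels (N,2) -> world, with depth array or with plane height z"""
    P=P or manip.camera_params(cam); K=np.array(P["camera_matrix"]); E=np.array(P["extrinsics"])
    px=np.atleast_2d(np.asarray(px,float))
    d=(px-[K[0,2],K[1,2]])/[K[0,0],K[1,1]]
    s=d.copy()
    for _ in range(10): s=d/(1+P["k1"]*(s**2).sum(1,keepdims=True))
    ray=np.c_[s[:,0],-s[:,1],-np.ones(len(s))]
    R=E[:3,:3];c=-R.T@E[:3,3]; w=ray@R
    if z is None:
        i=np.round(px).astype(int); t=depth[i[:,1],i[:,0]]
    else: t=(z-c[2])/w[:,2]
    return c+w*t[:,None]
def region(cam,name,depth,P=None):
    o=manip.outline_of(name,cam)
    if not o: return None,None,0
    m=cv2.erode(o[0]["region"].astype(np.uint8),np.ones((2,2)))>0
    v,u=np.nonzero(m&(depth>0))
    return o[0]["extent"],deproj(cam,np.c_[u,v],P,depth),o[0]["conf"]
E
python3 - <<'E'
from h import *
np.set_printoptions(precision=4,suppress=True)
s=manip.get_state(); print(s["clock"],s["tool_pos"],s["tool_rot"],manip.hold_point_z)
for cam in ("scene","side"):
    im,d=manip.get_image(cam); cv2.imwrite(f"pics/{cam}0.png",im[:,:,::-1])
    for n in ("uv_box","pen","stopper","release_top","start_top","amber_bottle","buffer_bottle","tape_roll","dish"):
        e,p,c=region(cam,n,d)
        if e is not None and len(p): print(cam,n,round(c,2),np.round(e),"med",np.median(p,0),"lo",np.percentile(p,3,0),"hi",np.percentile(p,97,0))
E
```

```text
0.0 [ 0.2682 -0.5914  0.2304] [-0.0009  0.9774  0.2113 -0.0003] 0.0187
scene uv_box 0.82 [237. 217. 119.  93.] med [ 0.4701 -0.0513  0.0997] lo [ 0.3993 -0.2102  0.0182] hi [0.6028 0.1462 0.1111]
scene pen 0.66 [300. 283.  31.  25.] med [ 0.4139 -0.3601  0.0112] lo [ 0.4049 -0.414   0.0064] hi [ 0.4256 -0.2921  0.0158]
scene stopper 0.56 [227. 203. 104.  63.] med [0.4886 0.0004 0.1072] lo [ 0.3999 -0.1263  0.0865] hi [0.6017 0.1501 0.1117]
scene start_top 0.5 [275. 224.   9.   6.] med [ 0.5366 -0.1707  0.0729] lo [ 0.5259 -0.1786  0.0664] hi [ 0.5461 -0.1602  0.0757]
scene amber_bottle 0.85 [284. 188.  12.  25.] med [ 0.7363 -0.055   0.0548] lo [ 0.7248 -0.0682  0.0091] hi [ 0.7562 -0.0354  0.099 ]
scene buffer_bottle 0.49 [285. 192.  14.  28.] med [ 0.7363 -0.0556  0.0545] lo [ 0.7249 -0.0682  0.008 ] hi [ 0.7551 -0.0367  0.099 ]
scene tape_roll 0.86 [346. 295.  27.  29.] med [ 0.4653 -0.5015  0.0194] lo [ 0.4314 -0.534   0.0022] hi [ 0.5068 -0.464   0.0246]
scene dish 0.76 [171. 170.  24.   9.] med [0.5873 0.4012 0.0082] lo [0.5544 0.371  0.0028] hi [0.6254 0.44   0.0199]
side uv_b
[... 169 characters left out ...]
8 0.1063] lo [ 0.3991 -0.099   0.0837] hi [0.593  0.1759 0.1089]
side release_top 0.29 [219. 205.  12.  27.] med [ 0.7378 -0.0291  0.047 ] lo [ 0.7252 -0.0491  0.0085] hi [ 0.7545 -0.0171  0.0945]
side amber_bottle 0.73 [222. 205.   8.  26.] med [ 0.7382 -0.0285  0.0468] lo [ 0.7255 -0.048   0.0081] hi [ 0.7545 -0.0171  0.0946]
side buffer_bottle 0.66 [203. 216.  16.  29.] med [0.7265 0.1032 0.0525] lo [0.7144 0.0822 0.0062] hi [0.7421 0.1162 0.1049]
side tape_roll 0.47 [323. 191.  17.  10.] med [ 0.4624 -0.4764  0.0144] lo [ 0.4318 -0.5208  0.0035] hi [ 0.4959 -0.4492  0.0222]
side dish 0.53 [180. 283.  16.  20.] med [0.5788 0.4078 0.0067] lo [0.5523 0.3776 0.0041] hi [0.6046 0.4365 0.0174]
```

```bash
python3 - <<'E'
import cv2,numpy as np
a=cv2.imread("pics/scene0.png")[130:330,110:390];b=cv2.imread("pics/side0.png")[150:350,110:390]
cv2.imwrite("pics/a.png",cv2.resize(np.vstack([a,b]),None,fx=1.5*1,fy=1.5) if 0 else np.hstack([cv2.resize(a,(400,286)),cv2.resize(b,(400,286))]))
E
```

```text
(no output)
```

View pics/a.png

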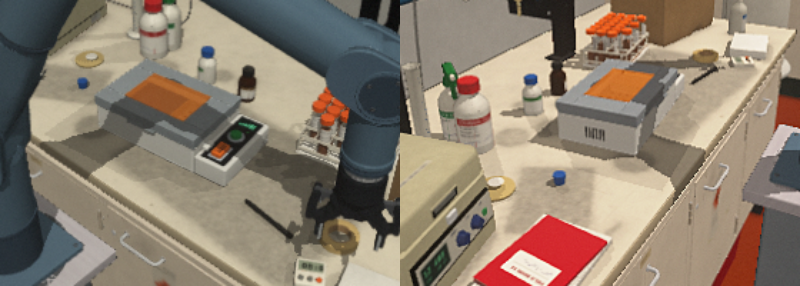

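The left half (scene camera) shows the stopper at about (167,188) in the full picture, left of the box. The pen is at (300,283), to the right, with the tape roll beyond it. In the side picture the stopper is at about (221,274). The network took the box for the stopper, so I'll segment by colour there and fit the box yaw from the lid points.

```bash
python3 - <<'E'
from h import *
np.set_printoptions(precision=4,suppress=True)
for cam,(u,v) in (("scene",(167,188)),("side",(221,274))):
    im,d=manip.get_image(cam)
    hsv=cv2.cvtColor(im,cv2.COLOR_RGB2HSV)
    m=(hsv[...,0]>100)&(hsv[...,0]<130)&(hsv[...,1]>120); k=np.zeros_like(m);k[v-14:v+14,u-14:u+14]=1
    vv,uu=np.nonzero(m&k&(d>0)); p=deproj(cam,np.c_[uu,vv],None,d)
    print(cam,"stopper",len(p),np.median(p,0),p.min(0),p.max(0), "ray z=.011",deproj(cam,[uu.mean(),vv.mean()],z=.011))
    e,p,c=region(cam,"uv_box",d)
    t=p[(p[:,2]>.098)&(p[:,2]<.116)]
    print("lid",len(t),np.median(t[:,2]),cv2.minAreaRect(t[:,:2].astype(np.float32)*1000))
    if cam=="scene":
        e,p,c=region(cam,"pen",d); q=p[:,:2]; mu=q.mean(0); w,V=np.linalg.eigh(np.cov((q-mu).T)); a=(q-mu)@V[:,1]
        print("pen",mu,V[:,1],mu+V[:,1]*(np.percentile(a,1)+np.percentile(a,99))/2,np.ptp(a))
    # key & button colours
    g=(hsv[...,1]>120)&(hsv[...,2]>60)
    vv,uu=np.nonzero((d>0)&g); p=deproj(cam,np.c_[uu,vv],None,d); h=hsv[vv,uu,0]
    box=(p[:,2]>.062)&(p[:,2]<.08)&(p[:,0]>.35)&(p[:,0]<.65)&(p[:,1]<-.1)&(p[:,1]>-.3)
    for n,l,hh in(("orange",4,20),("green",45,90)):
        s=box&(h>l)&(h<hh)
        if s.sum(): print(n,s.sum(),p[s].mean(0),p[s].min(0),p[s].max(0))
E
```

```text
scene stopper 39 [0.4841 0.3174 0.0198] [0.4762 0.3085 0.0043] [0.498  0.3373 0.0293] ray z=.011 [[0.4917 0.3274 0.011 ]]
lid 3048 0.10753927491084397 ((506.09100341796875, 19.48028564453125), (210.49652099609375, 297.47088623046875), 5.322438716888428)
pen [ 0.4158 -0.3507] [0.1645 0.9864] [ 0.4158 -0.3509] 0.13027641228625142
orange 90 [ 0.4704 -0.1729  0.072 ] [ 0.4492 -0.1853  0.0622] [ 0.4949 -0.1504  0.0786]
green 47 [ 0.555  -0.1654  0.0701] [ 0.5276 -0.1784  0.062 ] [ 0.6012 -0.1405  0.0775]
side stopper 59 [0.4856 0.3301 0.0213] [0.4779 0.3168 0.0017] [0.5004 0.339  0.025 ] ray z=.011 [[0.4926 0.3209 0.011 ]]
lid 1983 0.10661238761464698 ((503.63714599609375, 33.89422607421875), (197.9861297607422, 281.90045166015625), 5.284921646118164)
```

```bash
python3 -m pendant '[{"tz":0.05,"wz":0.15,"grip":0},{"tx":0.03,"ty":0.04,"tz":0.1,"wz":0.3,"grip":0},{"tx":0.18,"ty":0.34,"tz":0.12,"wz":1.237,"grip":0},{"tx":0.18,"ty":0.34,"tz":0.12,"wz":1.237,"grip":0},{"tx":0.18,"ty":0.34,"tz":0.12,"wz":1.237,"grip":0},{"tx":0.18,"ty":0.34,"tz":0.12,"wz":1.237,"grip":0},{"tx":0.18,"ty":0.34,"tz":0.12,"wz":1.237,"grip":0},{"tx":0.18,"ty":0.34,"tz":0.12,"wz":1.237,"grip":0},{"tx":0.18,"ty":0.34,"tz":0.12,"wz":1.237,"grip":0},{"tx":0.18,"ty":0.34,"tz":0.12,"wz":1.237,"grip":0}]'
python3 -m pendant '[{},{}]'
python3 - <<'E'
from h import *
np.set_printoptions(precision=4,suppress=True)
P=manip.camera_params("wrist");s=manip.get_state();im,d=manip.get_image("wrist");cv2.imwrite("pics/w1.png",im[:,:,::-1])
E=np.array(P["extrinsics"]);print("cam",-E[:3,:3].T@E[:3,3],s["tool_pos"],s["tool_rot"])
for n in("pen","release_top","start_top","tape_roll","uv_box"):
    e,p,c=region("wrist",n,d,P)
    if e is None: continue
    print(n,round(c,2),np.round(e),np.median(p,0),p.min(0),p.max(0))
    if n=="pen":
        q=p[:,:2]; w,V=np.linalg.eigh(np.cov((q-q.mean(0)).T)); a=(q-q.mean(0))@V[:,1];print(q.mean(0)+V[:,1]*(a.min()+a.max())/2,V[:,1],np.ptp(a))
E
```

```text
cam [ 0.339  -0.5603  0.3738] [ 0.2685 -0.592   0.2313] [ 0.      0.9774  0.2113 -0.    ]validation failed for argument at $[0]...
validation failed for argument at $[0]...
```

View pics/w1.png

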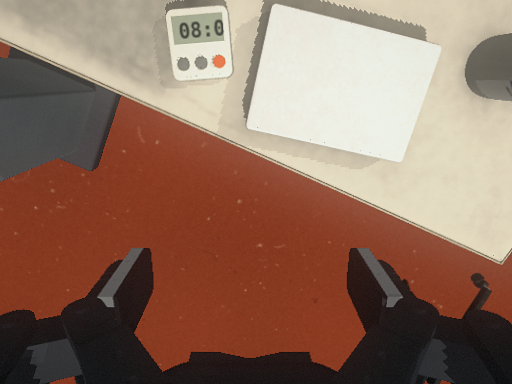

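The rows need every field, so that move was refused. The wrist picture shows only the timer and the white box near the start pose. The wrist camera sits 77 mm out along tool +x, so when I work at the box it should point to the front.

```bash
python3 -m pendant '[{"tx":0,"ty":0,"tz":0.05,"wx":0,"wy":0,"wz":0.15,"grip":0},{"tx":0.03,"ty":0.04,"tz":0.08,"wx":0,"wy":0,"wz":0.3,"grip":0},{"tx":0.18,"ty":0.30,"tz":0.12,"wx":0,"wy":0,"wz":0.98,"grip":0},{"tx":0.18,"ty":0.30,"tz":0.12,"wx":0,"wy":0,"wz":0.98,"grip":0},{"tx":0.18,"ty":0.30,"tz":0.12,"wx":0,"wy":0,"wz":0.98,"grip":0},{"tx":0.18,"ty":0.30,"tz":0.12,"wx":0,"wy":0,"wz":0.98,"grip":0},{"tx":0.18,"ty":0.30,"tz":0.12,"wx":0,"wy":0,"wz":0.98,"grip":0},{"tx":0.18,"ty":0.30,"tz":0.12,"wx":0,"wy":0,"wz":0.98,"grip":0},{"tx":0.18,"ty":0.30,"tz":0.12,"wx":0,"wy":0,"wz":0.98,"grip":0},{"tx":0.18,"ty":0.30,"tz":0.12,"wx":0,"wy":0,"wz":0.98,"grip":0}]'
cat > look.py <<'E'
from h import *
import sys
np.set_printoptions(precision=4,suppress=True)
P=manip.camera_params("wrist");s=manip.get_state();im,d=manip.get_image("wrist");cv2.imwrite(sys.argv[1],im[:,:,::-1])
print(s["clock"],s["tool_pos"],s["tool_rot"],s["joint_pos"])
for n in sys.argv[2:]:
    e,p,c=region("wrist",n,d,P)
    if e is None or not len(p): continue
    print(n,round(c,2),np.round(e),"med",np.median(p,0),"lo",np.percentile(p,1,0),"hi",np.percentile(p,99,0))
    q=p[:,:2]; w,V=np.linalg.eigh(np.cov((q-q.mean(0)).T)); a=(q-q.mean(0))@V[:,1];print("   axis",q.mean(0)+V[:,1]*(a.min()+a.max())/2,V[:,1],np.ptp(a))
E
python3 look.py pics/w2.png pen release_top start_top uv_box tape_roll
```

```text
clock: 2.55
tool_pos: [0.4499, -0.2899, 0.3519]
tool_rot: [0.0, 0.761, 0.648, 0.0]
force: [-0.4, -1.0, 0.1]
finger_gap: 0.0001
gripper_force: 0.0
2.55 [ 0.4499 -0.2899  0.3519] [0.0005 0.7615 0.6482 0.0004] [ 0.7757  0.2494 -0.3485  1.6758  0.0892  1.2309  0.247 ]
pen 0.62 [236. 173.  10.  93.] med [ 0.4227 -0.3406  0.0102] lo [ 0.4072 -0.4143 -0.001 ] hi [ 0.4365 -0.2802  0.0144]
   axis [ 0.4221 -0.3473] [0.1714 0.9852] 0.13954699417314456
release_top 0.66 [251.  43.  42.  35.] med [ 0.4742 -0.1718  0.0719] lo [ 0.4531 -0.1849  0.065 ] hi [ 0.4948 -0.1587  0.074 ]
   axis [ 0.4743 -0.1718] [-0.9939 -0.1105] 0.04335798101279725
start_top 0.96 [308.  28.  22.  27.] med [ 0.5402 -0.1657  0.0716] lo [ 0.5279 -0.1779  0.0642] hi [ 0.5527 -0.1536  0.0736]
   axis [ 0.5406 -0.1656] [-0.9389 -0.3442] 0.02614366694037947
uv_box 0.81 [290.  43. 188.  86.] med [ 0.5128 -0.1692  0.0595] lo [ 0.4292 -0.2114  0.0538] hi [ 0.6247 -0.1286  0.1047]
   axis [ 0.5236 -0.1695] [-0.9975  0.0702] 0.21554749785932442
tape_roll 0.81 [290. 258.  43.  47.] med [ 0.4922 -0.4822  0.0186] lo [ 0.4552 -0.5318  0.0073] hi [ 0.5133 -0.4519  0.0207]
   axis [ 0.492 -0.494] [-0.2507  0.9681] 0.09499778107233925
```

View pics/w2.png

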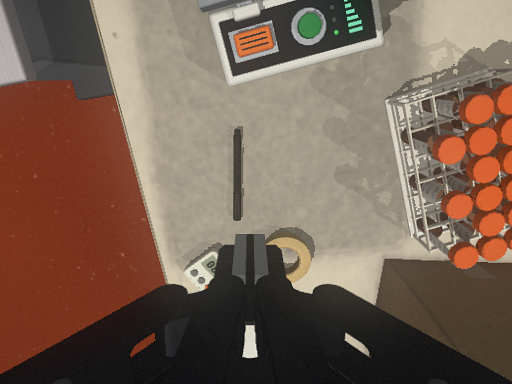

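The pen lies along column 237, rows 127–220, the orange key is at (251,43) and the green button at (308,28). The key-to-button distance measures 67 mm, as specified, which puts the box at (0.511, 0.022) with yaw 0.093. I'll go above the key with the camera towards the front, then tilt the body away from the lid's sweep.

```bash
python3 -m pendant '[{"tx":0.024,"ty":0.05,"tz":-0.03,"wx":0,"wy":0,"wz":0.15,"grip":0},{"tx":0.024,"ty":0.08,"tz":-0.06,"wx":0,"wy":0,"wz":0.3,"grip":0},{"tx":0.024,"ty":0.1,"tz":-0.09,"wx":0,"wy":0,"wz":0.45,"grip":0},{"tx":0.024,"ty":0.115,"tz":-0.12,"wx":0,"wy":0,"wz":0.6,"grip":0},{"tx":0.024,"ty":0.115,"tz":-0.15,"wx":0,"wy":0,"wz":0.75,"grip":0},{"tx":0.024,"ty":0.115,"tz":-0.17,"wx":0,"wy":0,"wz":0.9,"grip":0},{"tx":0.024,"ty":0.115,"tz":-0.17,"wx":0,"wy":0,"wz":1.05,"grip":0},{"tx":0.024,"ty":0.115,"tz":-0.17,"wx":0,"wy":0,"wz":1.2,"grip":0},{"tx":0.024,"ty":0.115,"tz":-0.17,"wx":0,"wy":0,"wz":1.35,"grip":0},{"tx":0.024,"ty":0.115,"tz":-0.17,"wx":0,"wy":0,"wz":1.5,"grip":0}]'
python3 -m pendant '[{"tx":0,"ty":0,"tz":0,"wx":0,"wy":0,"wz":0.15,"grip":0},{"tx":0,"ty":0,"tz":0,"wx":0,"wy":0,"wz":0.32,"grip":0},{"tx":0,"ty":0,"tz":0,"wx":0,"wy":0,"wz":0.324,"grip":0}]'
python3 -m pendant '[{"tx":0,"ty":0,"tz":-0.04,"wx":0.12,"wy":0.01,"wz":0,"grip":0},{"tx":0,"ty":0,"tz":-0.09,"wx":0.25,"wy":0.02,"wz":0,"grip":0},{"tx":0,"ty":0,"tz":-0.1,"wx":0.25,"wy":0.02,"wz":0,"grip":0},{"tx":0,"ty":0,"tz":-0.1,"wx":0.25,"wy":0.02,"wz":0,"grip":0}]'
python3 -c "from bench import manip; print(manip.get_state()['joint_pos'])"
```

```text
clock: 3.85
tool_pos: [0.4721, -0.1781, 0.181]
tool_rot: [-0.0, 0.115, 0.993, -0.0]
force: [-0.3, 0.9, -0.6]
finger_gap: 0.0002
gripper_force: 0.0
clock: 4.15
tool_pos: [0.4721, -0.178, 0.181]
tool_rot: [-0.0, -0.044, 0.999, 0.0]
force: [-0.0, -0.3, -0.5]
finger_gap: -0.0001
gripper_force: 0.0
clock: 4.55
tool_pos: [0.4708, -0.177, 0.0791]
tool_rot: [-0.006, -0.041, 0.991, 0.126]
force: [0.4, 0.9, 0.9]
finger_gap: 0.0001
gripper_force: 0.0
[ 0.96556606  0.72565976 -0.73737659  1.89011914  0.32390484  0.8120795
  1.7563323 ]
```

```bash
python3 -m pendant '[{"tx":0,"ty":0,"tz":-0.004,"wx":0,"wy":0,"wz":0,"grip":0},{"tx":0,"ty":0,"tz":-0.008,"wx":0,"wy":0,"wz":0,"grip":0},{"tx":0,"ty":0,"tz":-0.011,"wx":0,"wy":0,"wz":0,"grip":0},{"tx":0,"ty":0,"tz":-0.013,"wx":0,"wy":0,"wz":0,"grip":0},{"tx":0,"ty":0,"tz":-0.013,"wx":0,"wy":0,"wz":0,"grip":0}]'
```

```text
clock: 5.05
tool_pos: [0.4739, -0.1768, 0.0695]
tool_rot: [-0.003, -0.044, 0.991, 0.124]
force: [2.4, 0.9, 3.2]
finger_gap: -0.0001
gripper_force: 1.7
```

```bash
python3 -m pendant '[{"tx":0,"ty":0,"tz":-0.002,"wx":0,"wy":0,"wz":0,"grip":0},{"tx":0,"ty":0,"tz":-0.004,"wx":0,"wy":0,"wz":0,"grip":0},{"tx":0,"ty":0,"tz":-0.005,"wx":0,"wy":0,"wz":0,"grip":0},{"tx":0,"ty":0,"tz":-0.005,"wx":0,"wy":0,"wz":0,"grip":0}]'
```

```text
clock: 5.45
tool_pos: [0.4742, -0.177, 0.0663]
tool_rot: [-0.003, -0.044, 0.991, 0.124]
force: [-5.5, -0.8, 33.2]
finger_gap: 0.0001
gripper_force: 16.8
```

Fully down at 33 N. Now let go, back off to the right and open the gripper.

```bash
python3 -m pendant '[{"tx":0,"ty":0,"tz":0.02,"wx":0,"wy":0,"wz":0,"grip":0},{"tx":0,"ty":-0.03,"tz":0.05,"wx":0,"wy":0,"wz":0,"grip":0},{"tx":0,"ty":-0.07,"tz":0.07,"wx":-0.12,"wy":-0.01,"wz":0,"grip":0.03},{"tx":-0.02,"ty":-0.12,"tz":0.08,"wx":-0.25,"wy":-0.02,"wz":0,"grip":0.03},{"tx":-0.05,"ty":-0.17,"tz":0.1,"wx":-0.25,"wy":-0.02,"wz":0,"grip":0.03},{"tx":-0.05,"ty":-0.17,"tz":0.1,"wx":-0.25,"wy":-0.02,"wz":0,"grip":0.03}]'
python3 -m pendant '[{"tx":0,"ty":0,"tz":0,"wx":0,"wy":0,"wz":-0.15,"grip":0.035},{"tx":0,"ty":0,"tz":0,"wx":0,"wy":0,"wz":-0.3,"grip":0.035},{"tx":0,"ty":0,"tz":0,"wx":0,"wy":0,"wz":-0.45,"grip":0.035},{"tx":0,"ty":0,"tz":0,"wx":0,"wy":0,"wz":-0.6,"grip":0.035},{"tx":0,"ty":0,"tz":0,"wx":0,"wy":0,"wz":-0.75,"grip":0.035},{"tx":0,"ty":0,"tz":0,"wx":0,"wy":0,"wz":-0.9,"grip":0.035},{"tx":0,"ty":0,"tz":0,"wx":0,"wy":0,"wz":-1.05,"grip":0.035},{"tx":0,"ty":0,"tz":0,"wx":0,"wy":0,"wz":-1.2,"grip":0.035},{"tx":0,"ty":0,"tz":0,"wx":0,"wy":0,"wz":-1.35,"grip":0.035},{"tx":0,"ty":0,"tz":0,"wx":0,"wy":0,"wz":-1.5,"grip":0.035}]'
python3 -m pendant '[{"tx":0,"ty":0,"tz":0,"wx":0,"wy":0,"wz":-0.15,"grip":0.035},{"tx":0,"ty":0,"tz":0,"wx":0,"wy":0,"wz":-0.3,"grip":0.035},{"tx":0,"ty":0,"tz":0,"wx":0,"wy":0,"wz":-0.33,"grip":0.035},{"tx":0,"ty":0,"tz":0,"wx":0,"wy":0,"wz":-0.331,"grip":0.035}]'
python3 look.py pics/w3.png pen
python3 - <<'E'
from h import *
im,d=manip.get_image("scene");im2,_=manip.get_image("side");cv2.imwrite("pics/s3.png",np.hstack([cv2.resize(im[130:330,110:390],(400,286)),cv2.resize(im2[130:330,110:390],(400,286))])[:,:,::-1])
np.set_printoptions(precision=4,suppress=True)
for n in("steel_tray","blue_tray"):
    e,p,c=region("scene",n,d)
    if e is not None: print(n,c,e,np.median(p,0),p.min(0),p.max(0))
E
```

```text
clock: 6.05
tool_pos: [0.4191, -0.3515, 0.1641]
tool_rot: [-0.001, -0.042, 0.999, -0.002]
force: [-0.6, -0.7, -0.1]
finger_gap: 0.0304
gripper_force: 0.0
clock: 7.05
tool_pos: [0.4213, -0.3468, 0.1627]
tool_rot: [-0.001, 0.651, 0.759, -0.0]
force: [-1.0, -1.0, -0.2]
finger_gap: 0.0351
gripper_force: 0.0
clock: 7.45
tool_pos: [0.4219, -0.3469, 0.163]
tool_rot: [-0.0, 0.764, 0.645, -0.0]
force: [0.2, 0.9, -0.4]
finger_gap: 0.035
gripper_force: 0.0
7.45 [ 0.4219 -0.3469  0.163 ] [-0.0005  0.7645  0.6447 -0.0004] [ 0.8043  0.4629 -0.2552  1.8616  0.1531  0.8372  0.3023]
pen 0.85 [249. 166.  14. 154.] med [ 0.4217 -0.3486  0.0104] lo [ 0.4062 -0.4159 -0.0005] hi [ 0.4358 -0.2801  0.0143]
   axis [ 0.4212 -0.3509] [0.1723 0.985 ] 0.14650388393147665
steel_tray 0.68 [245.1, 216.8, 49.4, 36.7] [ 0.5512 -0.0192  0.0202] [ 0.4617 -0.1189  0.0126] [0.6113 0.0302 0.0829]
blue_tray 0.87 [216.1, 203.9, 50.3, 34.1] [0.5346 0.1049 0.0202] [0.448  0.0144 0.0122] [0.6    0.1612 0.0487]
```

View pics/s3.png

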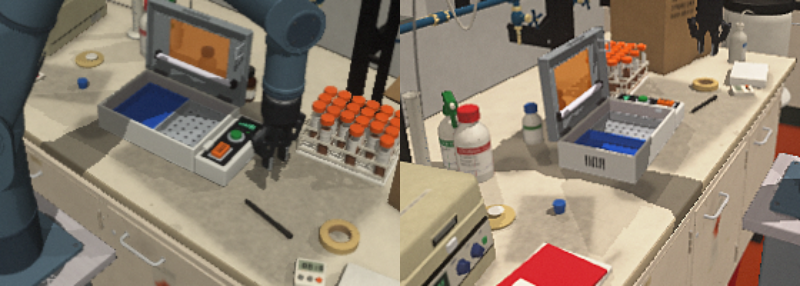

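The lid stands open. The steel tray is in the right half and the blue tray in the left, and the tool is centred over the pen (column 249 in the wrist view). Grasping the pen next.

```bash
python3 -m pendant '[{"tx":0,"ty":-0.001,"tz":-0.05,"wx":0,"wy":0,"wz":0,"grip":0.035},{"tx":0,"ty":-0.001,"tz":-0.1,"wx":0,"wy":0,"wz":0,"grip":0.035},{"tx":0,"ty":-0.001,"tz":-0.14,"wx":0,"wy":0,"wz":0,"grip":0.035},{"tx":0,"ty":-0.001,"tz":-0.155,"wx":0,"wy":0,"wz":0,"grip":0.035},{"tx":0,"ty":-0.001,"tz":-0.159,"wx":0,"wy":0,"wz":0,"grip":0.035},{"tx":0,"ty":-0.001,"tz":-0.159,"wx":0,"wy":0,"wz":0,"grip":0.0},{"tx":0,"ty":-0.001,"tz":-0.159,"wx":0,"wy":0,"wz":0,"grip":0.0},{"tx":0,"ty":-0.001,"tz":-0.159,"wx":0,"wy":0,"wz":0,"grip":0.0},{"tx":0,"ty":-0.001,"tz":-0.159,"wx":0,"wy":0,"wz":0,"grip":0.0},{"tx":0,"ty":-0.001,"tz":-0.159,"wx":0,"wy":0,"wz":0,"grip":0.0}]' 25
```

```text
clock: 8.75
tool_pos: [0.4238, -0.349, 0.0061]
tool_rot: [0.002, 0.765, 0.644, 0.0]
force: [-0.2, -0.5, 8.3]
finger_gap: 0.0092
gripper_force: 25.7
```

```bash
python3 -m pendant '[{"tx":0,"ty":0,"tz":0.04,"wx":0,"wy":0,"wz":0,"grip":0},{"tx":0,"ty":0,"tz":0.09,"wx":0,"wy":0,"wz":0,"grip":0},{"tx":0,"ty":0,"tz":0.14,"wx":0,"wy":0,"wz":0.15,"grip":0},{"tx":0,"ty":0,"tz":0.18,"wx":0,"wy":0,"wz":0.3,"grip":0},{"tx":0,"ty":0,"tz":0.2,"wx":0,"wy":0,"wz":0.45,"grip":0},{"tx":0,"ty":0,"tz":0.2,"wx":0,"wy":0,"wz":0.6,"grip":0},{"tx":0,"ty":0,"tz":0.2,"wx":0,"wy":0,"wz":0.75,"grip":0},{"tx":0,"ty":0.02,"tz":0.2,"wx":0,"wy":0,"wz":0.9,"grip":0},{"tx":0,"ty":0.05,"tz":0.2,"wx":0,"wy":0,"wz":1.05,"grip":0},{"tx":0,"ty":0.1,"tz":0.2,"wx":0,"wy":0,"wz":1.2,"grip":0}]'
python3 -m pendant '[{"tx":0,"ty":0,"tz":0,"wx":0,"wy":0,"wz":0.15,"grip":0},{"tx":0.01,"ty":0.03,"tz":0,"wx":0,"wy":0,"wz":0.3,"grip":0},{"tx":0.02,"ty":0.07,"tz":0,"wx":0,"wy":0,"wz":0.45,"grip":0},{"tx":0.04,"ty":0.11,"tz":0,"wx":0,"wy":0,"wz":0.6,"grip":0},{"tx":0.06,"ty":0.15,"tz":0,"wx":0,"wy":0,"wz":0.635,"grip":0},{"tx":0.08,"ty":0.19,"tz":0,"wx":0,"wy":0,"wz":0.635,"grip":0},{"tx":0.09,"ty":0.203,"tz":0,"wx":0,"wy":0,"wz":0.635,"grip":0},{"tx":0.09,"ty":0.203,"tz":0,"wx":0,"wy":0,"wz":0.635,"grip":0}]'
python3 look.py pics/w4.png pen steel_tray blue_tray
```

```text
clock: 9.75
tool_pos: [0.4222, -0.2496, 0.2048]
tool_rot: [0.001, 0.267, 0.964, -0.001]
force: [1.3, 1.9, 0.8]
finger_gap: 0.0091
gripper_force: 24.4
clock: 10.55
tool_pos: [0.5137, -0.0419, 0.2051]
tool_rot: [0.001, -0.048, 0.999, 0.0]
force: [-0.5, -0.1, 0.6]
finger_gap: 0.0091
gripper_force: 24.4
10.55 [ 0.5137 -0.0419  0.2051] [ 0.001  -0.0485  0.9988  0.0005] [ 0.6065  0.45   -0.7744  1.8847  0.3801  0.9575  1.3267]
pen 0.94 [249. 225.  30. 270.] med [ 0.4963 -0.0434  0.2093] lo [ 0.4436 -0.0523  0.1289] hi [ 0.5704 -0.0303  0.2131]
   axis [ 0.5411 -0.0392] [-0.9952 -0.0983] 0.19837542817529163
steel_tray 0.93 [253. 168. 151. 173.] med [ 0.5119 -0.0361  0.0172] lo [ 0.4384 -0.1077  0.0152] hi [0.6069 0.027  0.0435]
   axis [ 0.5226 -0.0392] [-0.9922 -0.1243] 0.1705534584511803
blue_tray 0.64 [392. 168. 159. 177.] med [0.5057 0.0982 0.0172] lo [0.4272 0.0235 0.0153] hi [0.5942 0.1557 0.0433]
   axis [0.5098 0.0971] [-0.9971 -0.0761] 0.16823411236481792
```

View pics/w4.png

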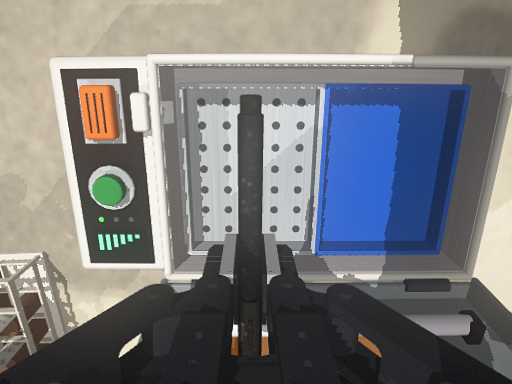

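The pen is level in the grip, with its front end at (250,97), over the steel tray (centre about (253,168)) and parallel to its walls. Lowering it about 5 mm further back.

```bash
python3 -m pendant '[{"tx":0.005,"ty":0,"tz":-0.05,"wx":0,"wy":0,"wz":0,"grip":0},{"tx":0.005,"ty":0,"tz":-0.1,"wx":0,"wy":0,"wz":0,"grip":0},{"tx":0.005,"ty":0,"tz":-0.14,"wx":0,"wy":0,"wz":0,"grip":0},{"tx":0.005,"ty":0,"tz":-0.165,"wx":0,"wy":0,"wz":0,"grip":0},{"tx":0.005,"ty":0,"tz":-0.175,"wx":0,"wy":0,"wz":0,"grip":0},{"tx":0.005,"ty":0,"tz":-0.175,"wx":0,"wy":0,"wz":0,"grip":0}]'
```

```text
clock: 11.35
tool_pos: [0.5166, -0.0459, 0.0287]
tool_rot: [-0.001, -0.045, 0.999, -0.0]
force: [0.1, -0.4, -0.1]
finger_gap: 0.0088
gripper_force: 24.4
```

```bash
python3 -m pendant '[{"tx":0,"ty":0,"tz":-0.003,"wx":0,"wy":0,"wz":0,"grip":0},{"tx":0,"ty":0,"tz":-0.003,"wx":0,"wy":0,"wz":0,"grip":0.035},{"tx":0,"ty":0,"tz":-0.003,"wx":0,"wy":0,"wz":0,"grip":0.035},{"tx":0,"ty":0,"tz":-0.003,"wx":0,"wy":0,"wz":0,"grip":0.035},{"tx":0,"ty":0,"tz":0.04,"wx":0,"wy":0,"wz":0,"grip":0.035},{"tx":0,"ty":0,"tz":0.09,"wx":0,"wy":0,"wz":0,"grip":0.05},{"tx":0,"ty":0,"tz":0.14,"wx":0,"wy":0,"wz":0,"grip":0.05},{"tx":0,"ty":0,"tz":0.19,"wx":0,"wy":0,"wz":0,"grip":0.05},{"tx":0,"ty":0,"tz":0.19,"wx":0,"wy":0,"wz":0,"grip":0.05}]'
python3 look.py pics/w5.png pen steel_tray
```

```text
clock: 12.25
tool_pos: [0.5216, -0.0444, 0.2261]
tool_rot: [0.006, -0.046, 0.999, -0.001]
force: [0.7, -0.0, -0.3]
finger_gap: 0.0502
gripper_force: 0.0
12.25 [ 0.5216 -0.0444  0.2261] [ 0.0058 -0.0461  0.9989 -0.001 ] [ 0.6239  0.4334 -0.7939  1.8523  0.3685  0.9957  1.3381]
pen 0.58 [249. 148.  17. 136.] med [ 0.5112 -0.0461  0.0274] lo [ 0.4489 -0.054   0.0235] hi [ 0.5832 -0.0379  0.031 ]
   axis [ 0.5161 -0.0458] [-0.9975 -0.0712] 0.13748602399897242
steel_tray 0.95 [256. 153. 140. 167.] med [ 0.5188 -0.0343  0.0171] lo [ 0.4393 -0.1073  0.0152] hi [0.6069 0.0267 0.0434]
   axis [ 0.5234 -0.0391] [-0.996  -0.0894] 0.16979257808071094
```

View pics/w5.png

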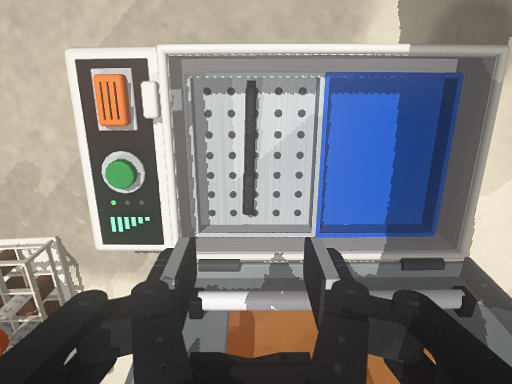

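The pen lies flat in the steel tray, from (250,80) to (249,215), clear of the end walls. Next, the stopper.

```bash
python3 -m pendant '[{"tx":-0.03,"ty":0.03,"tz":0,"wx":0,"wy":0,"wz":0,"grip":0.06},{"tx":-0.03,"ty":0.08,"tz":0,"wx":0,"wy":0,"wz":0,"grip":0.06},{"tx":-0.03,"ty":0.13,"tz":0,"wx":0,"wy":0,"wz":0,"grip":0.06},{"tx":-0.03,"ty":0.18,"tz":0,"wx":0,"wy":0,"wz":0,"grip":0.06},{"tx":-0.03,"ty":0.23,"tz":0,"wx":0,"wy":0,"wz":0,"grip":0.06},{"tx":-0.03,"ty":0.28,"tz":0,"wx":0,"wy":0,"wz":0,"grip":0.06},{"tx":-0.03,"ty":0.33,"tz":-0.02,"wx":0,"wy":0,"wz":0,"grip":0.06},{"tx":-0.03,"ty":0.365,"tz":-0.04,"wx":0,"wy":0,"wz":0,"grip":0.06},{"tx":-0.03,"ty":0.365,"tz":-0.06,"wx":0,"wy":0,"wz":0,"grip":0.06},{"tx":-0.03,"ty":0.365,"tz":-0.06,"wx":0,"wy":0,"wz":0,"grip":0.06}]'
python3 look.py pics/w6.png stopper
```

```text
clock: 13.4
tool_pos: [0.4844, 0.3194, 0.155]
tool_rot: [-0.004, -0.048, 0.999, -0.002]
force: [0.0, -1.2, 0.7]
finger_gap: 0.0598
gripper_force: 0.0
13.4 [0.4844 0.3194 0.155 ] [-0.0036 -0.0477  0.9989 -0.0019] [-0.1125  0.6414 -0.763   1.7509  0.5218  0.9725  0.5832]
stopper 0.6 [257. 183.  29.  34.] med [0.4903 0.3243 0.0224] lo [0.4773 0.3117 0.0003] hi [0.5039 0.3373 0.0239]
   axis [0.4946 0.3235] [-0.9779  0.2092] 0.035535273885364024
```

View pics/w6.png

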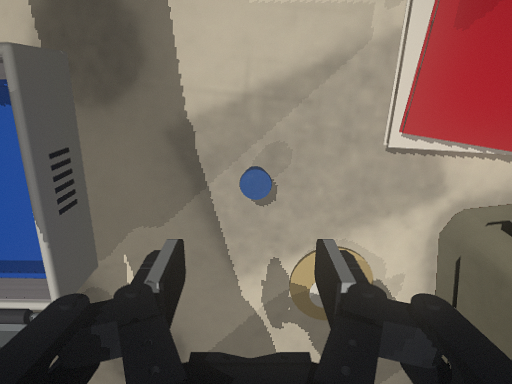

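The stopper is at (257,183), right between the fingers, and its measured size and height fit. The dish stays clear. Descending.

```bash
python3 -m pendant '[{"tx":0.001,"ty":0.003,"tz":-0.04,"wx":0,"wy":0,"wz":0,"grip":0.06},{"tx":0.001,"ty":0.003,"tz":-0.09,"wx":0,"wy":0,"wz":0,"grip":0.06},{"tx":0.001,"ty":0.003,"tz":-0.12,"wx":0,"wy":0,"wz":0,"grip":0.06},{"tx":0.001,"ty":0.003,"tz":-0.12,"wx":0,"wy":0,"wz":0,"grip":0.06},{"tx":0.001,"ty":0.003,"tz":-0.12,"wx":0,"wy":0,"wz":0,"grip":0.06}]'
```

```text
clock: 14.0
tool_pos: [0.4894, 0.3228, 0.0406]
tool_rot: [0.0, -0.045, 0.999, 0.0]
force: [0.2, 1.1, 0.1]
finger_gap: 0.0603
gripper_force: 0.0
```

```bash
python3 -m pendant '[{"tx":0.001,"ty":0.002,"tz":-0.02,"wx":0,"wy":0,"wz":0,"grip":0.06},{"tx":0.001,"ty":0.002,"tz":-0.034,"wx":0,"wy":0,"wz":0,"grip":0.06},{"tx":0.001,"ty":0.002,"tz":-0.034,"wx":0,"wy":0,"wz":0,"grip":0.0},{"tx":0.001,"ty":0.002,"tz":-0.034,"wx":0,"wy":0,"wz":0,"grip":0.0},{"tx":0.001,"ty":0.002,"tz":-0.034,"wx":0,"wy":0,"wz":0,"grip":0.0},{"tx":0.001,"ty":0.002,"tz":-0.034,"wx":0,"wy":0,"wz":0,"grip":0.0},{"tx":0.001,"ty":0.002,"tz":-0.034,"wx":0,"wy":0,"wz":0,"grip":0.0},{"tx":0.001,"ty":0.002,"tz":-0.01,"wx":0,"wy":0,"wz":0,"grip":0.0},{"tx":0.001,"ty":0.002,"tz":0.04,"wx":0,"wy":0,"wz":0,"grip":0.0},{"tx":0.001,"ty":0.002,"tz":0.09,"wx":0,"wy":0,"wz":0,"grip":0.0}]' 25
```

```text
clock: 15.0
tool_pos: [0.4888, 0.3247, 0.1304]
tool_rot: [-0.001, -0.046, 0.999, -0.0]
force: [2.1, 0.7, 0.5]
finger_gap: 0.0271
gripper_force: 24.8
```

```bash
python3 -m pendant '[{"tx":0.01,"ty":-0.05,"tz":0.02,"wx":0,"wy":0,"wz":0,"grip":0},{"tx":0.016,"ty":-0.1,"tz":0.02,"wx":0,"wy":0,"wz":0,"grip":0},{"tx":0.016,"ty":-0.15,"tz":0.02,"wx":0,"wy":0,"wz":0,"grip":0},{"tx":0.016,"ty":-0.2,"tz":0.02,"wx":0,"wy":0,"wz":0,"grip":0},{"tx":0.016,"ty":-0.234,"tz":0,"wx":0,"wy":0,"wz":0,"grip":0},{"tx":0.016,"ty":-0.234,"tz":-0.05,"wx":0,"wy":0,"wz":0,"grip":0},{"tx":0.016,"ty":-0.234,"tz":-0.09,"wx":0,"wy":0,"wz":0,"grip":0},{"tx":0.016,"ty":-0.234,"tz":-0.104,"wx":0,"wy":0,"wz":0,"grip":0},{"tx":0.016,"ty":-0.234,"tz":-0.104,"wx":0,"wy":0,"wz":0,"grip":0},{"tx":0.016,"ty":-0.234,"tz":-0.104,"wx":0,"wy":0,"wz":0,"grip":0}]'
```

```text
clock: 16.0
tool_pos: [0.5063, 0.0921, 0.0264]
tool_rot: [0.001, -0.047, 0.999, 0.0]
force: [-0.1, 0.0, -0.7]
finger_gap: 0.0269
gripper_force: 26.7
```

```bash
python3 -m pendant '[{"tx":0,"ty":0,"tz":-0.002,"wx":0,"wy":0,"wz":0,"grip":0},{"tx":0,"ty":0,"tz":-0.002,"wx":0,"wy":0,"wz":0,"grip":0.055},{"tx":0,"ty":0,"tz":-0.002,"wx":0,"wy":0,"wz":0,"grip":0.055},{"tx":0,"ty":0,"tz":-0.002,"wx":0,"wy":0,"wz":0,"grip":0.055},{"tx":0,"ty":0,"tz":0.04,"wx":0,"wy":0,"wz":0,"grip":0.055},{"tx":-0.02,"ty":-0.02,"tz":0.09,"wx":0,"wy":0,"wz":0,"grip":0.03},{"tx":-0.02,"ty":-0.04,"tz":0.14,"wx":0,"wy":0,"wz":0,"grip":0.03},{"tx":-0.02,"ty":-0.06,"tz":0.17,"wx":0,"wy":0,"wz":0,"grip":0},{"tx":-0.02,"ty":-0.06,"tz":0.19,"wx":0,"wy":0,"wz":0,"grip":0},{"tx":-0.02,"ty":-0.06,"tz":0.19,"wx":0,"wy":0,"wz":0,"grip":0}]'
python3 look.py pics/w7.png pen stopper steel_tray blue_tray release_top start_top
```

```text
clock: 17.0
tool_pos: [0.4874, 0.0305, 0.2182]
tool_rot: [0.003, -0.045, 0.999, -0.0]
force: [0.7, 0.0, 0.1]
finger_gap: -0.0004
gripper_force: 0.0
17.0 [0.4874 0.0305 0.2182] [ 0.0029 -0.0451  0.999  -0.0005] [ 0.5541  0.4054 -0.8727  1.9364  0.3791  0.9652  1.163 ]
pen 0.91 [174. 176.  14. 132.] med [ 0.5136 -0.0453  0.0273] lo [ 0.4486 -0.0532  0.0222] hi [ 0.5846 -0.0368  0.0309]
   axis [ 0.5191 -0.0448] [-0.9975 -0.07  ] 0.14503104289902435
stopper 0.7 [307. 183.  28.  29.] med [0.506  0.09   0.0393] lo [0.4934 0.0778 0.023 ] hi [0.5196 0.1043 0.0409]
   axis [0.5102 0.0943] [-0.7101 -0.7041] 0.03700641499968769
steel_tray 0.56 [172. 183. 140. 163.] med [ 0.5178 -0.0434  0.0172] lo [ 0.438  -0.1074  0.0153] hi [0.6073 0.022  0.0433]
   axis [ 0.5227 -0.0459] [-0.9997  0.0231] 0.18161295551273793
blue_tray 0.63 [310. 182. 144. 166.] med [0.5004 0.0961 0.0171] lo [0.4262 0.0229 0.0153] hi [0.5906 0.1558 0.0433]
   axis [0.5086 0.0952] [-0.9583 -0.2858] 0.187411619027135
release_top 0.9 [ 26. 134.  42.  51.] med [ 0.4722 -0.1662  0.0717] lo [ 0.4527 -0.1814  0.0628] hi [ 0.4938 -0.1558  0.0738]
   axis [ 0.4728 -0.1669] [-0.9916 -0.1294] 0.042849291866992864
start_top 0.6 [ 40. 208.  31.  31.] med [ 0.5392 -0.1614  0.0715] lo [ 0.5269 -0.1759  0.0635] hi [ 0.5528 -0.1508  0.0735]
   axis [ 0.5434 -0.1662] [-0.6839  0.7295] 0.03582933181104153
```

View pics/w7.png

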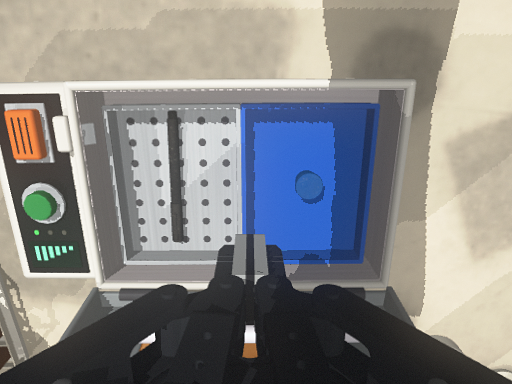

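Both are in place: the pen at column 174 in the steel tray and the stopper at (307,183) in the blue tray. Next I go over the open lid and down behind its front edge. The tips stay above 0.24 m and the bottles are only about 0.1 m tall.

```bash
python3 -m pendant '[{"tx":0,"ty":0,"tz":0.05,"wx":0,"wy":0,"wz":0,"grip":0},{"tx":0,"ty":0,"tz":0.1,"wx":0,"wy":0,"wz":0,"grip":0},{"tx":0,"ty":0,"tz":0.125,"wx":0,"wy":0,"wz":0,"grip":0},{"tx":0.05,"ty":0.004,"tz":0.125,"wx":0,"wy":0,"wz":0,"grip":0},{"tx":0.1,"ty":0.008,"tz":0.125,"wx":0,"wy":0,"wz":0,"grip":0},{"tx":0.15,"ty":0.008,"tz":0.125,"wx":0,"wy":0,"wz":0,"grip":0},{"tx":0.19,"ty":0.008,"tz":0.125,"wx":0,"wy":0,"wz":0,"grip":0},{"tx":0.195,"ty":0.008,"tz":0.125,"wx":0,"wy":0,"wz":0,"grip":0},{"tx":0.195,"ty":0.008,"tz":0.125,"wx":0,"wy":0,"wz":0,"grip":0}]'
python3 look.py pics/w8.png lid_edge
```

```text
clock: 18.25
tool_pos: [0.6806, 0.0399, 0.3384]
tool_rot: [-0.001, -0.046, 0.999, 0.001]
force: [0.1, 0.0, 0.6]
finger_gap: 0.0
gripper_force: 0.0
18.25 [0.6806 0.0399 0.3384] [-0.0013 -0.0465  0.9989  0.0006] [ 0.3573  0.6443 -0.8266  1.2733  0.4615  1.4175  1.2294]
lid_edge 0.69 [252. 114. 491.  89.] med [0.6304 0.0334 0.2758] lo [ 0.6013 -0.1086  0.0828] hi [0.6583 0.1782 0.2862]
   axis [0.6283 0.0543] [-0.0893  0.996 ] 0.6552573301064052
```

```bash
python3 -m pendant '[{"tx":0,"ty":0,"tz":-0.04,"wx":0,"wy":0,"wz":0,"grip":0},{"tx":0,"ty":0,"tz":-0.08,"wx":0,"wy":0,"wz":0,"grip":0},{"tx":0,"ty":0,"tz":-0.083,"wx":0,"wy":0,"wz":0,"grip":0},{"tx":0,"ty":0,"tz":-0.083,"wx":0,"wy":0,"wz":0,"grip":0}]'
python3 -m pendant '[{"tx":-0.01,"ty":-0.001,"tz":0,"wx":0,"wy":0,"wz":0,"grip":0},{"tx":-0.02,"ty":-0.002,"tz":0.003,"wx":0,"wy":0,"wz":0,"grip":0},{"tx":-0.032,"ty":-0.003,"tz":0.006,"wx":0,"wy":0,"wz":0,"grip":0},{"tx":-0.048,"ty":-0.004,"tz":0.008,"wx":0,"wy":0,"wz":0,"grip":0},{"tx":-0.066,"ty":-0.006,"tz":0.009,"wx":0,"wy":0,"wz":0,"grip":0},{"tx":-0.084,"ty":-0.008,"tz":0.007,"wx":0,"wy":0,"wz":0,"grip":0},{"tx":-0.103,"ty":-0.01,"tz":0.004,"wx":0,"wy":0,"wz":0,"grip":0},{"tx":-0.103,"ty":-0.01,"tz":0.004,"wx":0,"wy":0,"wz":0,"grip":0}]'
python3 - <<'E'
from h import *
im,d=manip.get_image("side");cv2.imwrite("pics/s9.png",cv2.resize(im[110:310,130:370],None,fx=2.5,fy=2.5)[:,:,::-1])
E
```

```text
clock: 18.75
tool_pos: [0.6797, 0.0388, 0.2579]
tool_rot: [-0.0, -0.046, 0.999, -0.0]
force: [0.2, 0.2, 0.2]
finger_gap: -0.0
gripper_force: 0.0
clock: 19.55
tool_pos: [0.5763, 0.0291, 0.2634]
tool_rot: [0.001, -0.046, 0.999, -0.001]
force: [0.0, 0.8, 1.1]
finger_gap: -0.0002
gripper_force: 0.5
```

View pics/s9.png

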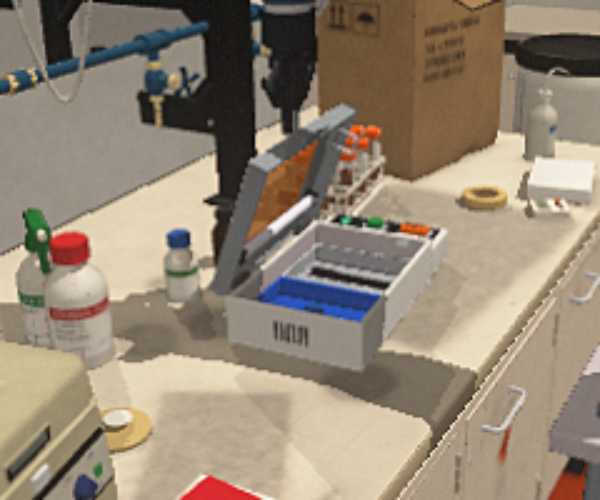

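The lid follows the finger and leans forward at about 65°, with the tip at (290,130) in the crop. Continuing along the arc.

```bash
python3 -m pendant '[{"tx":-0.018,"ty":-0.002,"tz":-0.005,"wx":0,"wy":0,"wz":0,"grip":0},{"tx":-0.036,"ty":-0.003,"tz":-0.012,"wx":0,"wy":0,"wz":0,"grip":0},{"tx":-0.053,"ty":-0.005,"tz":-0.02,"wx":0,"wy":0,"wz":0,"grip":0},{"tx":-0.07,"ty":-0.006,"tz":-0.03,"wx":0,"wy":0,"wz":0,"grip":0},{"tx":-0.085,"ty":-0.008,"tz":-0.042,"wx":0,"wy":0,"wz":0,"grip":0},{"tx":-0.099,"ty":-0.009,"tz":-0.055,"wx":0,"wy":0,"wz":0,"grip":0},{"tx":-0.112,"ty":-0.01,"tz":-0.07,"wx":0,"wy":0,"wz":0,"grip":0},{"tx":-0.123,"ty":-0.011,"tz":-0.085,"wx":0,"wy":0,"wz":0,"grip":0},{"tx":-0.133,"ty":-0.012,"tz":-0.102,"wx":0,"wy":0,"wz":0,"grip":0},{"tx":-0.14,"ty":-0.013,"tz":-0.117,"wx":0,"wy":0,"wz":0,"grip":0}]'
python3 -m pendant '[{"tx":0,"ty":0,"tz":-0.003,"wx":0,"wy":0,"wz":0,"grip":0},{"tx":0,"ty":0,"tz":-0.003,"wx":0,"wy":0,"wz":0,"grip":0}]'
```

```text
clock: 20.6
tool_pos: [0.4393, 0.0165, 0.1449]
tool_rot: [0.002, -0.046, 0.999, 0.0]
force: [1.7, 0.4, 1.4]
finger_gap: 0.0001
gripper_force: 0.8
clock: 20.8
tool_pos: [0.4384, 0.0163, 0.1418]
tool_rot: [0.0, -0.046, 0.999, -0.0]
force: [-1.1, 0.6, 1.9]
finger_gap: -0.0002
gripper_force: 0.6
```

Contact holds at about 2 N. Now the last 40 mm, slowly.

```bash
python3 -m pendant '[{"tx":-0.002,"ty":0,"tz":-0.006,"wx":0,"wy":0,"wz":0,"grip":0},{"tx":-0.003,"ty":0,"tz":-0.012,"wx":0,"wy":0,"wz":0,"grip":0},{"tx":-0.004,"ty":0,"tz":-0.018,"wx":0,"wy":0,"wz":0,"grip":0},{"tx":-0.004,"ty":0,"tz":-0.022,"wx":0,"wy":0,"wz":0,"grip":0},{"tx":-0.004,"ty":0,"tz":-0.025,"wx":0,"wy":0,"wz":0,"grip":0},{"tx":-0.004,"ty":0,"tz":-0.028,"wx":0,"wy":0,"wz":0,"grip":0},{"tx":-0.004,"ty":0,"tz":-0.031,"wx":0,"wy":0,"wz":0,"grip":0},{"tx":-0.004,"ty":0,"tz":-0.033,"wx":0,"wy":0,"wz":0,"grip":0},{"tx":-0.004,"ty":0,"tz":-0.035,"wx":0,"wy":0,"wz":0,"grip":0},{"tx":-0.004,"ty":0,"tz":-0.035,"wx":0,"wy":0,"wz":0,"grip":0}]'
```

```text
clock: 21.8
tool_pos: [0.4338, 0.0162, 0.1061]
tool_rot: [0.0, -0.046, 0.999, 0.0]
force: [0.2, -0.3, 2.0]
finger_gap: -0.0004
gripper_force: 0.7
```

```bash
python3 -m pendant '[{"tx":0,"ty":0,"tz":-0.001,"wx":0,"wy":0,"wz":0,"grip":0},{"tx":0,"ty":0,"tz":-0.002,"wx":0,"wy":0,"wz":0,"grip":0},{"tx":0,"ty":0,"tz":-0.003,"wx":0,"wy":0,"wz":0,"grip":0},{"tx":0,"ty":0,"tz":-0.003,"wx":0,"wy":0,"wz":0,"grip":0}]'
```

```text
clock: 22.2
tool_pos: [0.4337, 0.0162, 0.1048]
tool_rot: [0.0, -0.046, 0.999, -0.001]
force: [-8.4, -1.9, 27.7]
finger_gap: -0.0002
gripper_force: 13.9
```

On the hard stop. Lift off 40 mm and check that the lid stays shut.

```bash
python3 -m pendant '[{"tx":0,"ty":0,"tz":0.008,"wx":0,"wy":0,"wz":0,"grip":0},{"tx":0,"ty":0,"tz":0.018,"wx":0,"wy":0,"wz":0,"grip":0},{"tx":0,"ty":0,"tz":0.04,"wx":0,"wy":0,"wz":0,"grip":0},{"tx":0,"ty":0,"tz":0.04,"wx":0,"wy":0,"wz":0,"grip":0},{"tx":0,"ty":0,"tz":0.04,"wx":0,"wy":0,"wz":0,"grip":0}]'
python3 -m pendant '[{"tx":0.02,"ty":-0.05,"tz":0.03,"wx":0,"wy":0,"wz":0,"grip":0},{"tx":0.05,"ty":-0.1,"tz":0.06,"wx":0,"wy":0,"wz":0,"grip":0},{"tx":0.08,"ty":-0.15,"tz":0.06,"wx":0,"wy":0,"wz":0,"grip":0},{"tx":0.1,"ty":-0.182,"tz":0.06,"wx":0,"wy":0,"wz":0,"grip":0},{"tx":0.106,"ty":-0.182,"tz":0.04,"wx":0,"wy":0,"wz":0,"grip":0},{"tx":0.106,"ty":-0.182,"tz":0.02,"wx":0,"wy":0,"wz":0,"grip":0},{"tx":0.106,"ty":-0.182,"tz":0.02,"wx":0,"wy":0,"wz":0,"grip":0}]'
python3 look.py pics/w10.png start_top release_top
python3 - <<'E'
from h import *
np.set_printoptions(precision=4,suppress=True)
for cam in("scene","side"):
    im,d=manip.get_image(cam);e,p,c=region(cam,"uv_box",d);t=p[p[:,2]>.09]
    print(cam,np.percentile(p[:,2],[50,90,99]),cv2.minAreaRect(t[:,:2].astype(np.float32)*1000))
E
```

```text
clock: 22.7
tool_pos: [0.4339, 0.0158, 0.1436]
tool_rot: [0.001, -0.046, 0.999, -0.0]
force: [-1.1, 0.4, -0.4]
finger_gap: -0.0003
gripper_force: 0.0
clock: 23.4
tool_pos: [0.5373, -0.1662, 0.1599]
tool_rot: [-0.003, -0.046, 0.999, 0.001]
force: [-1.0, -0.8, -0.6]
finger_gap: 0.0004
gripper_force: 0.0
23.4 [ 0.5373 -0.1662  0.1599] [-0.0028 -0.0455  0.999   0.0011] [ 0.7964  0.6118 -0.7856  1.7952  0.5172  0.9597  1.454 ]
start_top 0.82 [250. 196.  36.  38.] med [ 0.5389 -0.1648  0.0717] lo [ 0.527  -0.1766  0.067 ] hi [ 0.5519 -0.1526  0.0732]
   axis [ 0.5399 -0.1649] [-0.9755  0.2199] 0.02669987918697967
release_top 0.72 [252. 102.  39.  68.] med [ 0.4732 -0.1706  0.0719] lo [ 0.4535 -0.1837  0.0692] hi [ 0.4949 -0.1575  0.0737]
   axis [ 0.4744 -0.1705] [-0.9946 -0.1038] 0.042431893839844054
scene [0.0983 0.1095 0.1122] ((505.3872375488281, 20.040267944335938), (210.11846923828125, 298.5139465332031), 5.261538028717041)
side [0.1005 0.1077 0.109 ] ((504.7685546875, 30.01959228515625), (199.98265075683594, 292.0589294433594), 5.372626304626465)
```

View pics/w10.png

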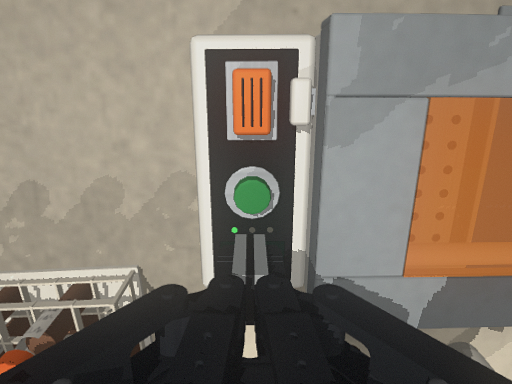

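The lid is shut and latched (top 105–110 mm in both cameras), and the button at (252,194) lies straight under the tool. Pressing start.

```bash
python3 -m pendant '[{"tx":0,"ty":0.001,"tz":-0.04,"wx":0,"wy":0,"wz":0,"grip":0},{"tx":0,"ty":0.001,"tz":-0.075,"wx":0,"wy":0,"wz":0,"grip":0},{"tx":0,"ty":0.001,"tz":-0.085,"wx":0,"wy":0,"wz":0,"grip":0},{"tx":0,"ty":0.001,"tz":-0.091,"wx":0,"wy":0,"wz":0,"grip":0},{"tx":0,"ty":0.001,"tz":-0.095,"wx":0,"wy":0,"wz":0,"grip":0},{"tx":0,"ty":0.001,"tz":-0.098,"wx":0,"wy":0,"wz":0,"grip":0},{"tx":0,"ty":0.001,"tz":-0.098,"wx":0,"wy":0,"wz":0,"grip":0}]'
```

```text
clock: 24.45
tool_pos: [0.5401, -0.1649, 0.0663]
tool_rot: [0.001, -0.046, 0.999, -0.0]
force: [-1.8, 0.3, 5.0]
finger_gap: 0.0001
gripper_force: 2.3
```

```bash
python3 -m pendant '[{"tx":0,"ty":0,"tz":-0.002,"wx":0,"wy":0,"wz":0,"grip":0},{"tx":0,"ty":0,"tz":-0.003,"wx":0,"wy":0,"wz":0,"grip":0},{"tx":0,"ty":0,"tz":-0.003,"wx":0,"wy":0,"wz":0,"grip":0}]'
python3 -m pendant '[{"tx":0,"ty":0,"tz":0.03,"wx":0,"wy":0,"wz":0,"grip":0},{"tx":0,"ty":0,"tz":0.08,"wx":0,"wy":0,"wz":0,"grip":0},{"tx":0,"ty":0,"tz":0.13,"wx":0,"wy":0,"wz":0,"grip":0},{"tx":0,"ty":0,"tz":0.13,"wx":0,"wy":0,"wz":0,"grip":0},{"tx":0,"ty":0,"tz":0.13,"wx":0,"wy":0,"wz":0,"grip":0},{"tx":0,"ty":0,"tz":0.13,"wx":0,"wy":0,"wz":0,"grip":0}]'
python3 look.py pics/w11.png start_top release_top uv_box
```

```text
clock: 24.75
tool_pos: [0.5403, -0.1649, 0.0657]
tool_rot: [0.0, -0.046, 0.999, -0.001]
force: [-11.2, 1.5, 29.1]
finger_gap: 0.0002
gripper_force: 14.6
clock: 25.35
tool_pos: [0.5389, -0.1653, 0.1917]
tool_rot: [-0.0, -0.046, 0.999, -0.0]
force: [0.1, -0.7, -0.3]
finger_gap: -0.0002
gripper_force: 0.0
25.35 [ 0.5389 -0.1653  0.1917] [-0.0005 -0.0459  0.9989 -0.0001] [ 0.8154  0.5723 -0.8137  1.7717  0.4836  1.0105  1.4784]
start_top 0.95 [252. 180.  33.  36.] med [ 0.5391 -0.1643  0.0717] lo [ 0.527  -0.1764  0.0685] hi [ 0.5524 -0.1521  0.0733]
   axis [ 0.54   -0.1642] [-0.9878 -0.1557] 0.026510279846479738
release_top 0.72 [251.  95.  35.  60.] med [ 0.474  -0.1706  0.0719] lo [ 0.4535 -0.183   0.0692] hi [ 0.4954 -0.1575  0.0737]
   axis [ 0.4751 -0.1705] [-0.9959 -0.0908] 0.0441282087074642
uv_box 0.96 [353. 157. 318. 290.] med [ 0.5046 -0.0843  0.1052] lo [ 0.416  -0.2065  0.0562] hi [0.6127 0.0353 0.1074]
   axis [ 0.5118 -0.0759] [0.343  0.9393] 0.3107367922329952
```

The button bottomed at 29 N and is back up at 72 mm. The key is up and the lid is shut at 105 mm.

```bash
python3 -c "from bench import manip; print(manip.hand_in())"
```

```text
the job is handed in; nothing more can be done
None
```

The job is handed in after about 25 s of robot time, result not reported: the pen lies flat in the steel tray and the stopper is in the blue tray, the lid is latched shut, start was pressed fully and came back up, and nothing else on the bench was touched.

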